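# Pull a cartridge fuse with the insulated tongs

### The arm

A 6-joint arm with a two-finger parallel gripper is mounted at the origin on the work surface. World frame = base frame: x ahead of the robot, y to its left, z up, the work surface at z = 0. Lengths are in m, angles in rad, forces in N, time in s.
With the tool pointing down it reaches from about 0.35 to 0.85 m from the base axis. Payload 8.1 kg.
Tool frame: the origin (TCP) lies at the centre of the arm's flange, where the gripper is bolted on; the fingertips stand 186 mm ahead of it and the grasp point (between the pads) lies 167 mm ahead of it; z points along the fingers, y is the line along which they close (so a half turn about z gives the same grasp; the last joint's range is limited). The gripper opens to 93 mm and grips with 3 to 60 N. Pads are 15 mm wide; open, the fingers measure 128 mm over their backs; the gripper's body (75 mm by 188 mm) begins 65 mm behind the grasp point.
Start: joints at [-1.331, 0.13, 1.488, -0, 1.523, -0.085], TCP at [0.191, -0.569, 0.405] pointing down, gripper open.
Joint ranges: [-2.96, 2.96], [-0.89, 2.26], [0.02, 2.5], [-1.34, 4.48], [0, 2.73], [-2.66, 2.66]. Speed limits (rad/s): [2.39, 2.39, 2.79, 3.14, 3.14, 3.14].

### API

Orientations are given as a rotation vector (axis times angle).
In Python, from plant import robot gives the robot as it stands.
- The arm moves only by the tool apply_moves, never from a script. Its argument "series" is a list of rows, each a list of 2 entries, a list of its own where there are three numbers: the shift along the tool's x, y, z in mm, then the turn, a rotation vector about the tool's x, y, z in rad. A call has 1 to 12 rows; each row shifts and turns the commanded pose from where the row before left it, along the tool's axes as they then stand; what a row does not reach is not made up. A row lasts 1/12 s, in which the tool goes at most 41.7 mm and 7.16 degrees, less where a joint would pass 70% of its speed; a pose out of reach is approached as far as the arm can. A call is refused whole if a number of a shift passes 41.7 or a number of a turn 0.125, either way. A call with a gripper value outside its range is refused whole. "claw" is the opening, from 0 (shut) to 1 (fully open), set as the call begins (left out, the last holds). The fingers move at their own pace and stop on an object; "newtons" is the grip in N (left out, the last holds). Time passes only in rows, so rows that do not move let the fingers close. It gives the time, the measured TCP pose, the force, the opening and the grip force at its end, in the units of the state.
- robot.read_state(): the state, without advancing time (a new reading comes with each control period).
- robot.read_camera(name): name is "scene" or "top" or "wrist"; returns (picture, depth): 480x640x3 uint8, blue, green, red; 480x640 float32, m along the optical axis (not along the pixel's ray), 0 where there is no reading.
- robot.calibration(name): a dict with "fx", "fy", "cx", "cy" (pixels), "D" ([k1, k2, p1, p2, k3] as OpenCV has them; the pictures are not rectified), "extrinsics" (4x4, takes a point from world to camera coordinates). Camera axes: x right, y down, z forward; pixel columns grow to the right and rows downward; lengths in m; the calibration is good to about 2 mm. A picture is of the moment at which its call begins: read the wrist's pose just before it. calibration takes no time and is no camera call; for the wrist camera it gives the pose at the moment of the call.
- robot.close_job(): hands the job in; it is judged then, once.
The state is a dict: "t": time; "q": joint angles; "dq": joint speeds; "joint_torque": joint torques, N m; "tool_pos": TCP position; "orientation": TCP orientation; "force": force on the tool from outside, world axes, zero at the start; "wrist_torque": the same for the moment, N m; "opening": finger opening in m; "gripper_force": force on a finger pad.
Only numpy, scipy, OpenCV 4.12 (cv2) and the standard library are available. Lean on these libraries where they do the work, as an engineer would, in place of code of your own. Each camera call takes 0.05 s, during which the arm holds its last target. There are 200 camera calls.

### The job

The supply is off and the recorder's fuse has to come out for checking. First lift the see-through cover off the fuse block and set it down, right way up, on the bare bench clear of the block; then take the insulated spring tongs out of the tool caddy, close their jaws on the middle of the fuse and pull it up out of its clips. Finish while still holding the fuse in the tongs, at least 15 cm above the bench; never touch the fuse with the gripper itself, and leave the tape, the adaptor and the screwdriver alone.

Things in the scene. Friction and masses are not known exactly. Their poses are not given: they have to be found in the camera images.
- block: Black fuse block fixed on the bench. Origin: centre of its underside; x along the fuse, z up. Flange 164 x 64 x 8 mm; plinth 102 x 37 mm, top 16 mm up; two copper spring clips at x = +-30 mm (12 mm long in x, 30 mm wide in y, tops 54 mm above the bench); end lugs at x = +-68 mm, 28 mm high. Between the clips the fuse is free for |x| < 24 mm, 14 mm of air below it.
- fuse_center (a point): Centre of the cartridge fuse, x along its axis. 76 mm long, 20.6 mm across the brass end caps (16 mm long each), 20 mm across the pale barrel between them (44 mm long); 45 g. It starts in the clips under the cover, centre 40 mm above the bench, along the block's x. A pull of a few newtons (under 10) straight up frees it.
- cover_center (a point): See-through hood with grey edges, 110 (x) x 46 (y) x 56 (z) mm, open below, 55 g; point at its centre, 28 mm above its lower edge, z up. It stands loosely on the block's flange (lower edge 8 mm, top 64 mm above the bench), x along the block's x. Grip it across the 46 mm from above; raised by 60 mm or more it is clear of the clips.
- caddy: Grey open tool caddy fixed on the bench, left or right of the block; 150 (x) x 76 (y) x 62 (z) mm; origin: centre of its underside. The tongs stand in its middle bay (inside 31 mm in x, 68 mm in y, floor 4 mm above the bench). Pens and handles in the outer bays, 35 mm or more from the middle in x, reach 96 mm above the bench.
- tongs_grip (a point): White plastic spring tongs, 55 g, upright, bow up, jaws down. Point between the arms at grip height (86 mm above the bench at the start); z up along the tongs, y the way the arms close. Ribbed grip faces, 20 mm wide (x), from 10 mm below to 16 mm above it; 43 mm over their lower ends when open, 34 mm and parallel when closed on the fuse. Bow's top 43 mm above it, jaws' ends 82 mm below.
- tongs_jaw (a point): Centre of the jaws, mid-way between them, 72 mm straight below tongs_grip, same axes. Bring it to the fuse's centre with the tongs' y across the fuse, then close. Jaws 20 mm wide (x), hollowed for a 20 mm barrel; their lips, 35 mm apart when open, reach 12 mm below this point when closed.
- tongs_arm_l (a joint): Closing angle of an arm of the tongs (the other mirrors it): 0 open, 0.105 rad on the fuse's barrel, 0.15 shut empty. The arms are sprung apart: they start to close at 4 to 7 N of grip, so a grip of about 3 N, or an opening of 41 to 43 mm, holds the tongs with the jaws open; 8 to 14 N just closes them on the fuse, 25 to 40 N holds it firmly for the pull.
- tape: Bystander: black roll of tape lying flat, 66 mm across, 19 mm high; origin: centre of its underside. It lies on the side of the block away from the caddy.
- adaptor: Bystander: black power adaptor, 95 (x) x 50 (y) x 31 mm; origin: centre of its underside.
- screwdriver: Bystander: screwdriver lying flat along its x, handle towards -x, about 200 mm long.
Not all that is in view belongs to the job. Leave any pink or red look-alike of the part that bears tongs_grip alone. What is shaped like the part that bears cover_center but blue is not meant.

How it is judged:
By the outcome, as a careful person would: the job done as asked, in the order asked, and still so for the second after the job is handed in, while the arm keeps its last pose, push and grip.
It also fails if it takes over 64 s, if anything falls off the work surface, if the arm or the gripper's body presses on something with over 40 N, if the wrist force passes 120 N, or if a joint passes its speed limit or range.

## Working session

There is one attempt and no reset: what is moved stays moved. The work goes in short steps, Python scripts to look and compute and a tool call to move; the robot and the scene stay as the last step left them, time stands still between calls to the robot, and variables do not carry over. Pictures are saved under pics/ and viewed, at most 10 in all, crops included, and the job is handed in when it is done.

Besides the shell and the picture viewer there is one more tool, called after "Call:" as name([rows], argument=value, ...), one row to a line, values as JSON. apply_moves: Moves the arm, as the interface text tells. Its arguments: {"type":"object","properties":{"series":{"type":"array"},"claw":{"type":"number"},"newtons":{"type":"number"}},"required":["series"]}

```bash
mkdir -p pics; cat > h.py <<'E'
import sys; sys.path.insert(0,'.')
import numpy as np, cv2
from plant import robot
def snap(n):
    c=robot.calibration(n); im,d=robot.read_camera(n); return c,im,d
def K(c): return np.array([[c['fx'],0,c['cx']],[0,c['fy'],c['cy']],[0,0,1.]])
def ray(c,px):
    u=cv2.undistortPoints(np.array(px,float).reshape(-1,1,2),K(c),np.array(c['D'],float)).reshape(-1,2)
    E=np.array(c['extrinsics']);R,t=E[:3,:3],E[:3,3]
    return -R.T@t, np.c_[u,np.ones(len(u))]@R
def plane(c,px,z):
    o,d=ray(c,px); return o+d*((z-o[2])/d[:,2])[:,None]
def deep(c,px,d):
    o,r=ray(c,px); z=np.array([d[int(v),int(u)] for u,v in px]); return o+r*z[:,None]
def cloud(c,d):
    v,u=np.mgrid[0:480,0:640]; o,r=ray(c,np.c_[u.ravel(),v.ravel()])
    P=o+r*d.reshape(-1,1); P[d.ravel()==0]=np.nan; return P.reshape(480,640,3)
E
ls; python3 - <<'E'
from h import *
for n in('scene','top'):
    c,im,d=snap(n); cv2.imwrite(f'pics/{n}0.png',im); np.savez(f'{n}0.npz',im=im,d=d)
    print(n,np.round(np.linalg.inv(c['extrinsics']),3).tolist(),c['fx'])
s=robot.read_state();print(s['t'],s['tool_pos'],s['orientation'],s['opening'])
E
```

```text
h.py
pics
scene [[0.699, 0.526, -0.485, 1.158], [0.715, -0.514, 0.474, -0.61], [0.0, -0.678, -0.735, 0.976], [0.0, 0.0, 0.0, 1.0]] 597.2516265801825
top [[0.004, -0.988, 0.155, 0.342], [-1.0, 0.001, 0.027, -0.065], [-0.027, -0.155, -0.988, 1.49], [0.0, 0.0, 0.0, 1.0]] 605.3845570058525
0.1 [ 0.19145026 -0.56842242  0.40381597] [-3.09867444e+00 -5.07730321e-01  1.89705871e-04] 0.09270329468827698
```

View pics/top0.png

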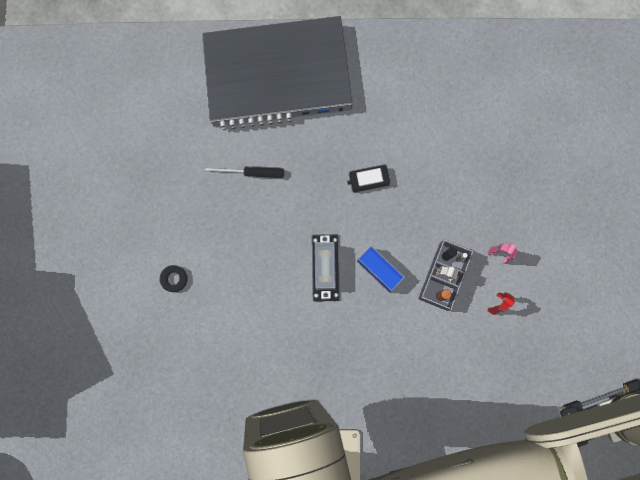

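View pics/scene0.png

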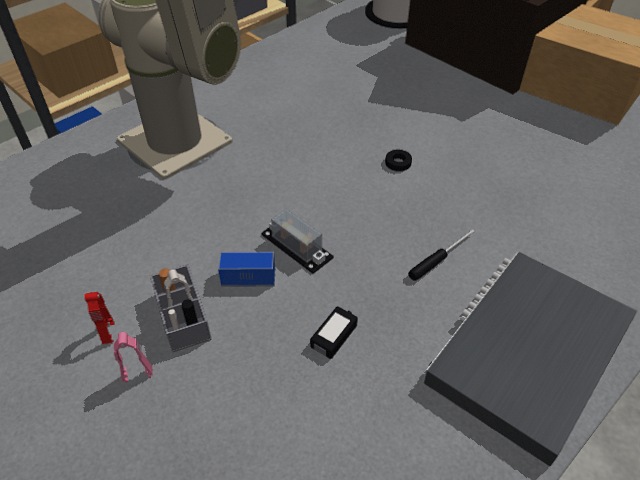

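Candidates: the cover is the clear hood on the block, top (326,267); the blue box at (381,269) is a decoy. The tongs are white, in the caddy's middle bay at (447,270); the pink (505,252) and red (502,303) ones are decoys.

```bash
python3 - <<'E'
from h import *
c=robot.calibration('top'); f=np.load('top0.npz'); im,d=f['im'],f['d']
g=im.max(2).astype(np.uint8)
crop=im[215:330,290:490]; cv2.imwrite('pics/crop0.png',cv2.resize(crop,None,fx=4,fy=4,interpolation=cv2.INTER_CUBIC))
# block: dark mask in its window
def rect(x0,y0,x1,y1,m,z):
    mm=np.zeros_like(m); mm[y0:y1,x0:x1]=m[y0:y1,x0:x1]
    v,u=np.nonzero(mm); P=plane(c,np.c_[u,v],z)
    r=cv2.minAreaRect((P[:,:2]*1000).astype(np.float32)); return r,len(u)
print('block',rect(305,225,348,308,(g<60).astype(np.uint8),.008))
C=cloud(c,d)
h=C[...,2]
print('caddy',rect(412,232,478,318,((h>.045)&(h<.2)).astype(np.uint8),.062))
for n,(u0,v0,u1,v1),zl in(('cover',(305,225,348,308),.05),('tongs',(432,258,462,285),.10),('blue',(350,240,408,295),.02)):
    P=C[v0:v1,u0:u1].reshape(-1,3);P=P[P[:,2]>zl]; print(n,len(P),P.mean(0).round(3),P.min(0).round(3),P.max(0).round(3)) if len(P) else print(n,0)
E
```

```text
block (((492.86614990234375, -25.486522674560547), (160.53253173828125, 60.20558547973633), 1.3190876245498657), 346)
caddy (((472.15765380859375, -312.96630859375), (78.60408020019531, 151.92999267578125), 67.91150665283203), 1099)
cover 906 [ 0.493 -0.024  0.065] [ 0.439 -0.048  0.05 ] [0.548 0.    0.074]
tongs 160 [ 0.472 -0.308  0.119] [ 0.457 -0.33   0.1  ] [ 0.487 -0.29   0.135]
blue 968 [ 0.487 -0.156  0.056] [ 0.434 -0.211  0.022] [ 0.541 -0.102  0.069]
```

View pics/crop0.png

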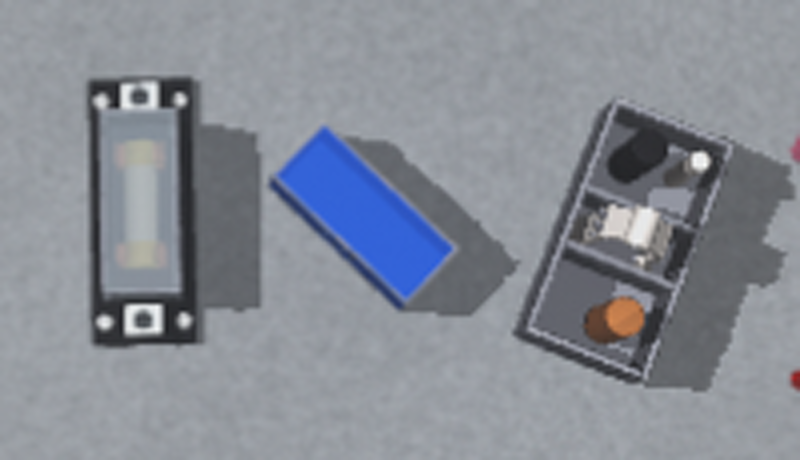

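The crop confirms it: the clear hood with the fuse showing is at crop (142,200), and the white tongs stand in the middle bay at (630,235). Block is at about (0.493, -0.025), yaw +1.3°. Caddy is at (0.472, -0.313), yaw about -22°.

Call:
apply_moves([
  [[0,0,0],[0,0,0.1]],
  [[0,0,0],[0,0,0.1]],
  [[0,0,0],[0,0,0.1]],
  [[19.6,-33.6,0],[0,0,0]],
  [[19.6,-33.6,0],[0,0,0]],
  [[19.6,-33.6,0],[0,0,0]],
  [[19.6,-33.6,0],[0,0,0]],
  [[19.6,-33.6,0],[0,0,0]],
  [[19.6,-33.6,0],[0,0,0]],
  [[19.6,-33.6,0],[0,0,0]],
  [[19.6,-33.6,0],[0,0,0]],
  [[19.6,-33.6,0],[0,0,0]],
], claw=1)

```text
t: 1.1
tool_pos: [0.3606, -0.2601, 0.4045]
orientation: [-3.141, -0.038, 0.0]
force: [-0.1, -0.6, -0.4]
opening: 0.093
gripper_force: 0.0
```

Call:
apply_moves([
  [[19.6,-33.6,0],[0,0,0]],
  [[19.6,-33.6,0],[0,0,0]],
  [[19.6,-33.6,0],[0,0,0]],
  [[19.6,-33.6,0],[0,0,0]],
  [[19.6,-33.6,0],[0,0,0]],
  [[19.6,-33.6,0],[0,0,0]],
  [[19.6,-33.6,0],[0,0,0]],
  [[0,0,0],[0,0,0]],
  [[0,0,0],[0,0,0]],
])

```text
t: 1.85
tool_pos: [0.492, -0.0215, 0.4041]
orientation: [-3.141, -0.045, 0.002]
force: [0.3, -0.3, 0.5]
opening: 0.0929
gripper_force: 0.0
```

```bash
cat >> h.py <<'E'
from scipy.spatial.transform import Rotation as Rn
def rel(x,y,z,yaw):  # mm shift in tool axes and remaining turn about tool axes to tool-down pose with tool x at yaw (deg)
    s=robot.read_state(); R=Rn.from_rotvec(s['orientation'])
    T=Rn.from_euler('z',yaw,degrees=True)*Rn.from_euler('x',180,degrees=True)
    m=R.as_matrix()
    print('yaw',np.degrees(np.arctan2(m[1,0],m[0,0])).round(2),'tilt',m[2].round(3),'pos',np.array(s['tool_pos']).round(4),'t',round(s['t'],2),'open',round(s['opening'],4),'F',np.round(s['force'],1),'g',round(s['gripper_force'],1))
    print('shift',(R.inv().apply(np.array([x,y,z])-s['tool_pos'])*1000).round(1),'turn',(R.inv()*T).as_rotvec().round(4))
E
python3 - <<'E'
from h import *
rel(.493,-.025,.405,1.3)
c,im,d=snap('wrist'); cv2.imwrite('pics/w1.png',im); np.savez('w1.npz',im=im,d=d,E=c['extrinsics'])
E
```

```text
yaw 1.66 tilt [-0.001 -0.    -1.   ] pos [ 0.492  -0.0215  0.4041] t 1.85 open 0.0929 F [ 0.3 -0.3  0.5] g 0.0
shift [ 0.9  3.5 -0.9] turn [-0.0002  0.0013  0.0062]
```

View pics/w1.png

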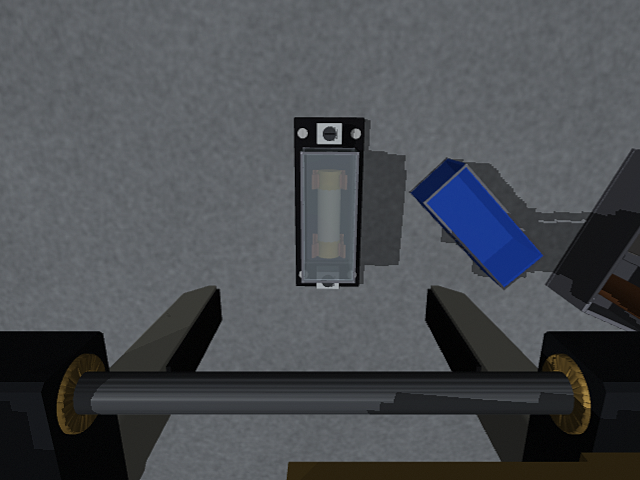

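The wrist view shows the block and clear cover at about (330,200), fuse axis at column 328, and the blue decoy at (475,220), outside the fingers' path. Next I'll refine the block and cover positions.

```bash
python3 - <<'E'
from h import *
f=np.load('w1.npz');im,d=f['im'],f['d'];c=robot.calibration('wrist');c['extrinsics']=f['E']
C=cloud(c,d); h=C[...,2]
def rc(m,z=None):
    m=m.astype(np.uint8);n,l,s,_=cv2.connectedComponentsWithStats(m);k=1+np.argmax(s[1:,4]);v,u=np.nonzero(l==k)
    P=plane(c,np.c_[u,v],z) if z else C[v,u]
    return [np.round(a,1) for a in cv2.minAreaRect((P[:,:2]*1000).astype(np.float32))],len(u),P[:,2].mean().round(4),s[k][:4]
w=np.zeros((480,640),bool); w[100:295,280:375]=1
print('cover depth',rc(w&(h>.058)&(h<.075)))
w2=w.copy(); 
g=im.max(2)
print('dark',rc(w&(g<30),.008))
hs=cv2.cvtColor(im,cv2.COLOR_BGR2HSV)
brass=w&(hs[...,0]<20)&(hs[...,1]>40); brass[:165]=0
for a,b in((165,205),(220,270)):
    m=brass.copy(); m[:a]=0;m[b:]=0; v,u=np.nonzero(m); print('cap',len(u),u.mean(),v.mean(),plane(c,[[u.mean(),v.mean()]],.045).round(4))
E
```

```text
cover depth ([array([494.7, -25.4]), array([110.5,  46.1]), np.float64(1.2)], 7373, np.float64(0.0628), array([301, 151,  59, 132], dtype=int32))
dark ([array([495. , -25.3]), array([161.4,  62.8]), np.float64(1.2)], 2513, np.float64(0.008), array([294, 118,  71, 168], dtype=int32))
cap 5 359.6 179.6 [[ 0.5262 -0.0504  0.045 ]]
cap 1 356.0 266.0 [[ 0.449  -0.0514  0.045 ]]
```

Call:
apply_moves([
  [[2.7,3.9,15],[0,0,0.008]],
  [[0,0,35],[0,0,0]],
  [[0,0,35],[0,0,0]],
  [[0,0,35],[0,0,0]],
  [[0,0,30],[0,0,0]],
  [[0,0,20],[0,0,0]],
  [[0,0,10],[0,0,0]],
  [[0,0,7],[0,0,0]],
  [[0,0,0],[0,0,0]],
  [[0,0,0],[0,0,0]],
], claw=0.75)

```text
t: 2.73
tool_pos: [0.4949, -0.0279, 0.2188]
orientation: [3.141, 0.025, 0.002]
force: [-1.0, -0.6, -1.6]
opening: 0.0696
gripper_force: 0.0
```

```bash
python3 -c "
from h import *
rel(.4948,-.0253,.217,1.2)"
```

```text
yaw 0.92 tilt [ 0.001  0.    -1.   ] pos [ 0.4949 -0.0279  0.2188] t 2.73 open 0.0696 F [-1.  -0.6 -1.6] g 0.0
shift [-0.1 -2.6  1.8] turn [ 0.0003 -0.0013 -0.0049]
```

Call:
apply_moves([
  [[0,-2,1],[0,0,-0.003]],
  [[0,0,0],[0,0,0]],
  [[0,0,0],[0,0,0]],
  [[0,0,0],[0,0,0]],
  [[0,0,0],[0,0,0]],
  [[0,0,0],[0,0,0]],
  [[0,0,0],[0,0,0]],
], claw=0.3, newtons=8)

```text
t: 3.32
tool_pos: [0.4948, -0.0252, 0.2174]
orientation: [3.141, 0.031, 0.002]
force: [-1.7, -0.1, 6.1]
opening: 0.046
gripper_force: 8.0
```

Call:
apply_moves([
  [[0,0,-8],[0,0,0]],
  [[0,0,-15],[0,0,0]],
  [[0,0,-20],[0,0,0]],
  [[0,0,-20],[0,0,0]],
  [[0,0,-20],[0,0,0]],
  [[0,0,-12],[0,0,0]],
  [[0,-10,0],[0,0,0]],
  [[0,-25,0],[0,0,0]],
  [[0,-30,0],[0,0,0]],
  [[0,-30,0],[0,0,0]],
  [[0,-30,0],[0,0,0]],
  [[0,-20,0],[0,0,0]],
])

```text
t: 4.32
tool_pos: [0.4905, 0.1225, 0.3103]
orientation: [-3.141, -0.032, 0.003]
force: [0.2, -0.2, 0.4]
opening: 0.0461
gripper_force: 8.0
```

Call:
apply_moves([
  [[0,-10,10],[0,0,0]],
  [[0,0,20],[0,0,0]],
  [[0,0,20],[0,0,0]],
  [[0,0,18],[0,0,0]],
  [[0,0,12],[0,0,0]],
  [[0,0,8],[0,0,0]],
  [[0,0,5],[0,0,0]],
  [[0,0,3],[0,0,0]],
  [[0,0,3],[0,0,0]],
  [[0,0,0],[0,0,0]],
  [[0,0,0],[0,0,0]],
])

```text
t: 5.23
tool_pos: [0.4917, 0.1297, 0.2134]
orientation: [-3.141, -0.031, -0.002]
force: [0.3, -0.6, -0.7]
opening: 0.0461
gripper_force: 8.0
```

```bash
python3 -c "
from h import *
rel(.495,.128,.2094,1.2)
c,im,d=snap('scene');cv2.imwrite('pics/s2.png',im[120:360,150:470]);cc,i,d=snap('top');np.savez('top2.npz',im=i,d=d)"
```

```text
yaw 1.13 tilt [ 0.001 -0.    -1.   ] pos [0.4917 0.1297 0.2134] t 5.23 open 0.0461 F [ 0.3 -0.6 -0.7] g 8.0
shift [3.2 1.8 4. ] turn [-0.0002 -0.0011 -0.0013]
```

View pics/s2.png

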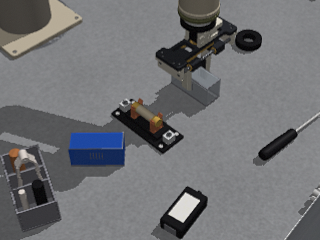

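The crop shows the cover in the gripper near (200,80), clear of the block, with the fuse uncovered in its clips at (147,117). About 4 mm remains to lower.

Call:
apply_moves([
  [[0,0,1.5],[0,0,0]],
  [[0,0,1.5],[0,0,0]],
  [[0,0,1],[0,0,0]],
  [[0,0,0.5],[0,0,0]],
  [[0,0,0],[0,0,0]],
  [[0,0,0],[0,0,0]],
])

```text
t: 5.83
tool_pos: [0.4916, 0.1298, 0.2092]
orientation: [-3.141, -0.031, -0.001]
force: [-3.8, -1.3, 8.6]
opening: 0.0458
gripper_force: 8.0
```

Call:
apply_moves([
  [[0,0,0],[0,0,0]],
  [[0,0,0],[0,0,0]],
  [[0,0,0],[0,0,0]],
  [[0,0,-10],[0,0,0]],
  [[0,0,-25],[0,0,0]],
  [[0,0,-35],[0,0,0]],
  [[0,0,-40],[0,0,0]],
  [[0,0,-40],[0,0,0]],
  [[0,0,-40],[0,0,0]],
  [[0,0,-10],[0,0,0]],
  [[0,0,0],[0,0,0]],
], claw=0.65)

```text
t: 6.75
tool_pos: [0.4923, 0.1299, 0.414]
orientation: [-3.14, -0.031, -0.014]
force: [0.1, 0.5, -0.2]
opening: 0.0604
gripper_force: 0.0
```

Call:
apply_moves([
  [[-2.4,37,0],[0,0,0]],
  [[-2.4,37,0],[0,0,0]],
  [[-2.4,37,0],[0,0,0]],
  [[-2.4,37,0],[0,0,0]],
  [[-2.4,37,0],[0,0,0]],
  [[-2.4,37,0],[0,0,0]],
  [[-2.4,37,0],[0,0,0]],
  [[-2.4,37,0],[0,0,0]],
  [[-2.4,37,0],[0,0,0]],
  [[-2.4,37,0],[0,0,0]],
  [[-2.4,37,0],[0,0,0]],
  [[-2.4,35,0],[0,0,0]],
])

```text
t: 7.75
tool_pos: [0.4704, -0.3146, 0.4063]
orientation: [-3.14, -0.03, 0.003]
force: [0.3, 0.5, 0.6]
opening: 0.0605
gripper_force: 0.0
```

Call:
apply_moves([
  [[0,0,0],[0,0,0.1]],
  [[0,0,0],[0,0,0.1]],
  [[0,0,0],[0,0,0.1]],
  [[0,0,0],[0,0,0.1]],
  [[0,0,0],[0,0,0.005]],
  [[0,0,0],[0,0,0]],
  [[0,0,0],[0,0,0]],
], claw=1)

```text
t: 8.33
tool_pos: [0.4712, -0.3126, 0.4073]
orientation: [-3.084, 0.596, 0.002]
force: [-0.8, -0.3, -0.2]
opening: 0.0928
gripper_force: 0.0
```

```bash
python3 - <<'E'
from h import *
rel(.472,-.312,.41,-22.1)
c,im,d=snap('wrist'); cv2.imwrite('pics/w3.png',im); np.savez('w3.npz',im=im,d=d,E=c['extrinsics'])
C=cloud(c,d); P=C.reshape(-1,3); 
n=lambda m:P[m]
r=np.hypot(P[:,0]-.472,P[:,1]+.312)
ok=(P[:,2]>.1)&(r<.045)&(P[:,2]<.14); print('tongs',ok.sum(),P[ok].mean(0).round(4),P[ok].max(0).round(4))
print([np.round(a,1) for a in cv2.minAreaRect((P[ok][:,:2]*1000).astype(np.float32))])
cc,i2,d2=snap('top'); Q=cloud(cc,d2).reshape(-1,3); q=(Q[:,2]>.03)&(abs(Q[:,0]-.492)<.08)&(abs(Q[:,1]-.13)<.06); print('cover',q.sum(),Q[q].min(0).round(3),Q[q].max(0).round(3), np.median(Q[q],0).round(3))
E
```

```text
yaw -21.88 tilt [-0.001 -0.    -1.   ] pos [ 0.4712 -0.3126  0.4073] t 8.33 open 0.0928 F [-0.8 -0.3 -0.2] g 0.0
shift [ 0.6 -0.8 -2.7] turn [-0.0005  0.0015  0.0039]
tongs 1575 [ 0.4738 -0.3117  0.1177] [ 0.4882 -0.2899  0.1293]
[array([ 473.2, -311.2]), array([39. , 23.3]), np.float64(71.9)]
cover 937 [0.435 0.107 0.03 ] [0.546 0.155 0.067] [0.489 0.13  0.057]
```

View pics/w3.png

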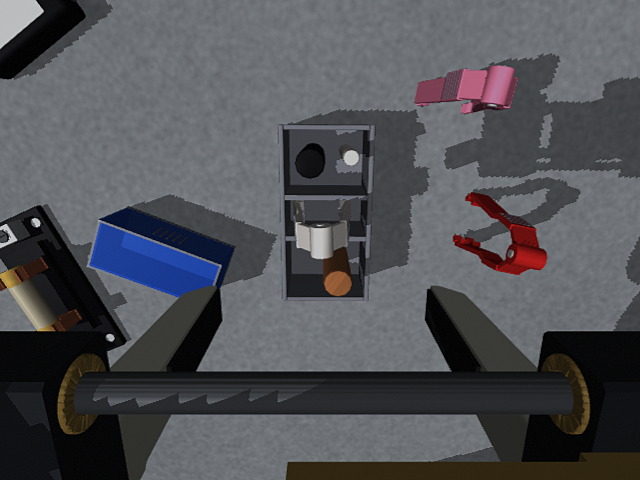

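The wrist view shows the white tongs at (321,240) in the middle bay, with the orange handle at (337,280) and the pink and red decoys far right. The cover stands upright on the bench (top at 0.066 m). I'll check the tongs' yaw with a crop.

```bash
python3 - <<'E'
from h import *
f=np.load('w3.npz');im,d=f['im'],f['d'];c=robot.calibration('wrist');c['extrinsics']=f['E']
C=cloud(c,d);P=C.reshape(-1,3);hs=cv2.cvtColor(im,cv2.COLOR_BGR2HSV).reshape(-1,3)
r=np.hypot(P[:,0]-.4735,P[:,1]+.3115); w=(r<.04)&(hs[:,1]<60)&(hs[:,2]>110)
for a,b in((.07,.085),(.085,.095),(.095,.105),(.105,.115),(.115,.122),(.122,.127),(.127,.14)):
    m=w&(P[:,2]>a)&(P[:,2]<b)
    if m.sum()>8: print(a,m.sum(),P[m].mean(0).round(4),[np.round(x,1) for x in cv2.minAreaRect((P[m][:,:2]*1000).astype(np.float32))])
cv2.imwrite('pics/w3c.png',cv2.resize(im[180:310,270:390],None,fx=4.5,fy=4.5,interpolation=cv2.INTER_CUBIC))
E
```

```text
0.095 66 [ 0.4778 -0.297   0.1032] [array([ 473.2, -310.5]), array([38.1, 18.7]), np.float64(70.7)]
0.105 236 [ 0.4773 -0.2989  0.1099] [array([ 473.1, -310.9]), array([36.3, 18.7]), np.float64(69.3)]
0.115 83 [ 0.4756 -0.3032  0.1176] [array([ 472.6, -306.6]), array([23.5, 15.7]), np.float64(10.6)]
0.122 340 [ 0.4735 -0.3099  0.1256] [array([ 473.2, -310.2]), array([13.1, 23. ]), np.float64(70.3)]
0.127 239 [ 0.4731 -0.3111  0.1277] [array([ 472.9, -310.9]), array([ 9.5, 21.4]), np.float64(68.3)]
```

View pics/w3c.png

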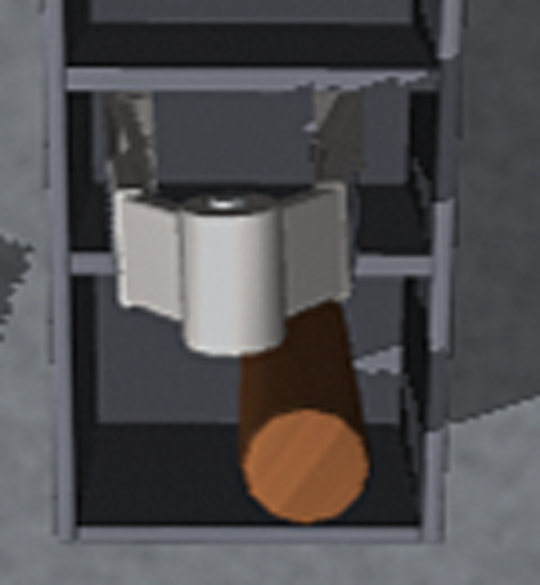

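Close crop confirms the white tongs are upright, bow up, with the bow at crop (230,270). The tongs are at (0.473, -0.311), yaw about -20.3°. Descending to grip.

Call:
apply_moves([
  [[1.1,-2.2,12],[0,0,-0.027]],
  [[0,0,25],[0,0,0]],
  [[0,0,30],[0,0,0]],
  [[0,0,30],[0,0,0]],
  [[0,0,25],[0,0,0]],
  [[0,0,15],[0,0,0]],
  [[0,0,10],[0,0,0]],
  [[0,0,5],[0,0,0]],
  [[0,0,0],[0,0,0]],
  [[0,0,0],[0,0,0]],
], claw=0.75)

```text
t: 9.27
tool_pos: [0.4735, -0.3113, 0.2569]
orientation: [3.091, -0.558, 0.001]
force: [-0.2, -0.1, -0.0]
opening: 0.07
gripper_force: 0.0
```

```bash
python3 -c "
from h import *
rel(.473,-.311,.2545,-20.3)
rel(.473,-.311,.2545,-20.3)"
```

```text
yaw -20.48 tilt [ 0.001  0.    -1.   ] pos [ 0.4735 -0.3113  0.2569] t 9.27 open 0.07 F [-0.2 -0.1 -0. ] g 0.0
shift [-0.6 -0.1  2.4] turn [ 0.0003 -0.001  -0.0032]
yaw -20.48 tilt [ 0.001  0.    -1.   ] pos [ 0.4735 -0.3113  0.2569] t 9.27 open 0.07 F [-0.2 -0.1 -0. ] g 0.0
shift [-0.6 -0.1  2.4] turn [ 0.0003 -0.001  -0.0032]
```

Call:
apply_moves([
  [[0,0,2],[0,0,0]],
  [[0,0,0],[0,0,0]],
  [[0,0,0],[0,0,0]],
  [[0,0,0],[0,0,0]],
  [[0,0,0],[0,0,0]],
  [[0,0,0],[0,0,0]],
  [[0,0,0],[0,0,0]],
  [[0,0,0],[0,0,0]],
], claw=0.42, newtons=3.2)

```text
t: 9.93
tool_pos: [0.4733, -0.3113, 0.2546]
orientation: [3.091, -0.56, 0.001]
force: [-0.6, -0.9, 1.9]
opening: 0.0429
gripper_force: 3.2
```

Call:
apply_moves([
  [[0,0,-4],[0,0,0]],
  [[0,0,-8],[0,0,0]],
  [[0,0,-12],[0,0,0]],
  [[0,0,-16],[0,0,0]],
  [[0,0,-20],[0,0,0]],
  [[0,0,-20],[0,0,0]],
  [[0,0,-20],[0,0,0]],
  [[0,0,-16],[0,0,0]],
  [[0,0,-10],[0,0,0]],
  [[0,0,-4],[0,0,0]],
  [[0,0,0],[0,0,0]],
  [[0,0,0],[0,0,0]],
])

```text
t: 10.93
tool_pos: [0.473, -0.311, 0.3837]
orientation: [-3.091, 0.56, 0.001]
force: [-0.4, -0.4, -1.2]
opening: 0.0427
gripper_force: 3.2
```

```bash
python3 - <<'E'
from h import *
rel(.4948,-.0253,.385,1.2)
c,im,d=snap('scene');P=cloud(c,d).reshape(-1,3)
for a,b in((.10,.12),(.12,.14),(.14,.16),(.16,.18),(.18,.2)):
    m=(np.hypot(P[:,0]-.473,P[:,1]+.311)<.045)&(P[:,2]>a)&(P[:,2]<b);print(a,m.sum(),np.median(P[m],0).round(3) if m.sum() else '')
cv2.imwrite('pics/s4.png',cv2.resize(im[150:380,60:360],None,fx=2.5,fy=2.5))
E
```

```text
yaw -20.52 tilt [-0.001 -0.    -1.   ] pos [ 0.473  -0.311   0.3837] t 10.93 open 0.0427 F [-0.4 -0.4 -1.2] g 3.2
shift [ -79.8 -275.2   -1.2] turn [-0.0004  0.0007 -0.3791]
0.1 0 
0.12 39 [ 0.477 -0.296  0.137]
0.14 93 [ 0.474 -0.326  0.152]
0.16 52 [ 0.473 -0.331  0.17 ]
0.18 67 [ 0.475 -0.323  0.193]
```

View pics/s4.png

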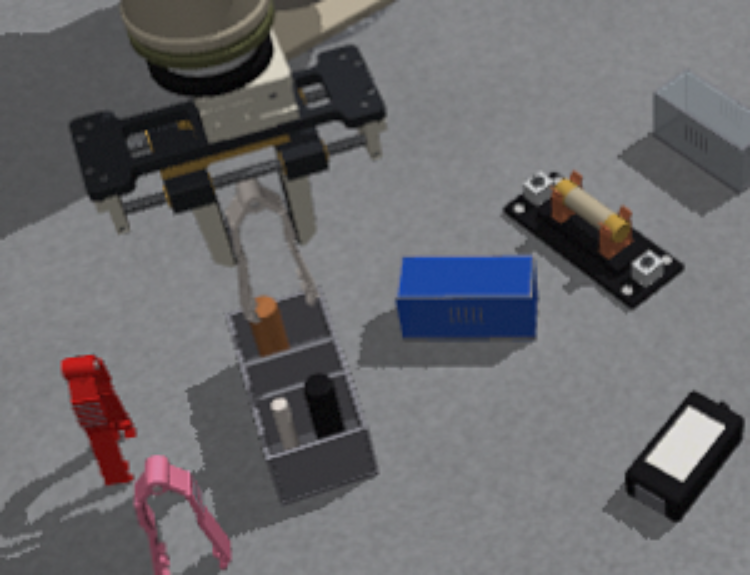

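The crop shows the tongs held upright, jaws open, clear of the caddy. The fuse is at (590,208) and the cover stands right way up at (705,130).

Call:
apply_moves([
  [[0,0,0],[0,0,-0.05]],
  [[0,0,0],[0,0,-0.09]],
  [[0,0,0],[0,0,-0.1]],
  [[0,0,0],[0,0,-0.09]],
  [[0,0,0],[0,0,-0.049]],
  [[1,-8,0],[0,0,0]],
  [[1.5,-16,0],[0,0,0]],
  [[2.5,-25,0],[0,0,0]],
  [[3,-32,0],[0,0,0]],
  [[3,-32,0],[0,0,0]],
  [[3,-32,0],[0,0,0]],
  [[3,-32,0],[0,0,0]],
])

```text
t: 11.98
tool_pos: [0.4859, -0.1311, 0.3836]
orientation: [-3.141, -0.029, 0.001]
force: [1.6, -0.5, 0.1]
opening: 0.0429
gripper_force: 3.2
```

Call:
apply_moves([
  [[3,-32,0],[0,0,0]],
  [[3,-30,0],[0,0,0]],
  [[2.5,-24,0],[0,0,0]],
  [[1.5,-15,0],[0,0,0]],
  [[0.8,-7,0],[0,0,0]],
  [[0,0,0],[0,0,0]],
  [[0,0,0],[0,0,0]],
  [[0,0,0],[0,0,0]],
])

```text
t: 12.65
tool_pos: [0.4949, -0.0261, 0.384]
orientation: [3.141, 0.031, -0.001]
force: [-0.4, -1.2, -0.4]
opening: 0.0428
gripper_force: 3.2
```

```bash
python3 - <<'E'
from h import *
rel(.4948,-.0253,.2806,1.2)
c,im,d=snap('wrist'); cv2.imwrite('pics/w5.png',im[100:440,140:500]); np.savez('w5.npz',im=im,d=d,E=c['extrinsics'])
c2,i2,d2=snap('top');P=cloud(c2,d2).reshape(-1,3)
m=(np.hypot(P[:,0]-.4948,P[:,1]+.0253)<.07)&(P[:,2]>.03)&(P[:,2]<.06);print(m.sum())
E
```

```text
yaw 1.14 tilt [-0.  0. -1.] pos [ 0.4949 -0.0261  0.384 ] t 12.65 open 0.0428 F [-0.4 -1.2 -0.4] g 3.2
shift [ -0.   -0.9 103.4] turn [ 0.0003  0.0004 -0.0011]
143
```

View pics/w5.png

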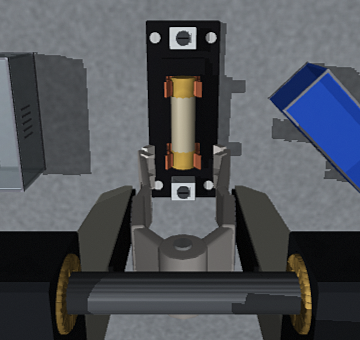

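The crop shows the open jaws at (147,150) and (222,150), centred on the fuse axis (column 184). I'll measure the fuse and jaws once numerically.

```bash
python3 - <<'E'
from h import *
f=np.load('w5.npz');im,d=f['im'],f['d'];c=robot.calibration('wrist');c['extrinsics']=f['E']
C=cloud(c,d)
B=C[195:250,300:345].reshape(-1,3);B=B[B[:,2]>.043]
print('barrel',len(B),np.median(B,0).round(4),B.min(0).round(4),B.max(0).round(4))
A=C[165:285,290:360];m=(A[...,2]>.038)&(A[...,2]<.065);print('fuse+clips',m.sum(),A[m].min(0).round(4),A[m].max(0).round(4))
for u0,u1 in((272,300),(350,382)):
    J=C[240:268,u0:u1].reshape(-1,3);J=J[(J[:,2]>.11)];print('jaw',len(J),np.nanmedian(J,0).round(4),J.min(0).round(4),J.max(0).round(4))
E
```

```text
barrel 1218 [ 0.4978 -0.0255  0.0476] [ 0.4731 -0.0391  0.043 ] [ 0.5205 -0.0108  0.0538]
fuse+clips 2594 [ 0.4569 -0.0402  0.0385] [ 0.5331 -0.0108  0.0544]
jaw 365 [ 0.5023 -0.0052  0.152 ] [ 0.4897 -0.0093  0.1333] [0.5041 0.0009 0.1706]
jaw 370 [ 0.5037 -0.0465  0.1525] [ 0.4935 -0.053   0.133 ] [ 0.5052 -0.0425  0.1717]
```

Call:
apply_moves([
  [[0.3,-0.5,6],[0,0,0]],
  [[0,0,12],[0,0,0]],
  [[0,0,16],[0,0,0]],
  [[0,0,16],[0,0,0]],
  [[0,0,14],[0,0,0]],
  [[0,0,12],[0,0,0]],
  [[0,0,9],[0,0,0]],
  [[0,0,7],[0,0,0]],
  [[0,0,6],[0,0,0]],
  [[0,0,4],[0,0,0]],
  [[0,0,0],[0,0,0]],
  [[0,0,0],[0,0,0]],
])

```text
t: 13.75
tool_pos: [0.4955, -0.0251, 0.2825]
orientation: [3.141, 0.033, 0.001]
force: [-0.1, 0.6, -0.5]
opening: 0.0425
gripper_force: 3.2
```

```bash
python3 -c "
from h import *
rel(.4948,-.0254,.2806,1.2)
robot.read_camera('top')
rel(.4948,-.0254,.2806,1.2)"
```

```text
yaw 1.19 tilt [ 0.  0. -1.] pos [ 0.4955 -0.0251  0.2825] t 13.75 open 0.0425 F [-0.1  0.6 -0.5] g 3.2
shift [-0.7  0.2  1.9] turn [ 0.0001 -0.0004 -0.0001]
yaw 1.19 tilt [ 0.001  0.    -1.   ] pos [ 0.4956 -0.0252  0.2828] t 13.8 open 0.0429 F [ 0.1 -0.2 -0.3] g 3.2
shift [-0.8  0.2  2.2] turn [ 0.0002 -0.0008 -0.0002]
```

Call:
apply_moves([
  [[-0.5,0,2],[0,0,0]],
  [[0,0,0],[0,0,0]],
  [[0,0,0],[0,0,0]],
])

```text
t: 14.05
tool_pos: [0.4949, -0.0251, 0.2805]
orientation: [3.141, 0.033, 0.001]
force: [-0.7, -0.4, -1.1]
opening: 0.0431
gripper_force: 3.2
```

Call:
apply_moves([
  [[0,0,0],[0,0,0]],
  [[0,0,0],[0,0,0]],
  [[0,0,0],[0,0,0]],
  [[0,0,0],[0,0,0]],
  [[0,0,0],[0,0,0]],
  [[0,0,0],[0,0,0]],
], claw=0.2, newtons=12)

```text
t: 14.55
tool_pos: [0.4948, -0.0252, 0.2802]
orientation: [3.141, 0.033, -0.0]
force: [-0.1, 0.2, -1.0]
opening: 0.0349
gripper_force: 12.0
```

Call:
apply_moves([
  [[0,0,0],[0,0,0]],
  [[0,0,0],[0,0,0]],
  [[0,0,0],[0,0,0]],
  [[0,0,0],[0,0,0]],
  [[0,0,0],[0,0,0]],
  [[0,0,0],[0,0,0]],
], newtons=32)

```text
t: 15.05
tool_pos: [0.4948, -0.0252, 0.2801]
orientation: [3.141, 0.033, -0.0]
force: [1.4, -1.4, -3.2]
opening: 0.0339
gripper_force: 32.0
```

Opening is 33.9 mm, so the jaws are closed on the fuse. Now the pull, straight up.

Call:
apply_moves([
  [[0,0,-2],[0,0,0]],
  [[0,0,-3],[0,0,0]],
  [[0,0,-4],[0,0,0]],
  [[0,0,-5],[0,0,0]],
  [[0,0,-7],[0,0,0]],
  [[0,0,-10],[0,0,0]],
  [[0,0,-15],[0,0,0]],
  [[0,0,-20],[0,0,0]],
  [[0,0,-20],[0,0,0]],
  [[0,0,-20],[0,0,0]],
  [[0,0,-20],[0,0,0]],
  [[0,0,-20],[0,0,0]],
])

```text
t: 16.05
tool_pos: [0.4947, -0.025, 0.4289]
orientation: [-3.141, -0.033, -0.003]
force: [0.9, -0.6, -1.6]
opening: 0.0333
gripper_force: 31.9
```

Call:
apply_moves([
  [[0,0,-18],[0,0,0]],
  [[0,0,-14],[0,0,0]],
  [[0,0,-8],[0,0,0]],
  [[0,0,-4],[0,0,0]],
  [[0,0,0],[0,0,0]],
  [[0,0,0],[0,0,0]],
  [[0,0,0],[0,0,0]],
])

```text
t: 16.63
tool_pos: [0.4946, -0.0251, 0.4691]
orientation: [-3.141, -0.033, 0.003]
force: [0.5, -0.6, -1.2]
opening: 0.0334
gripper_force: 31.9
```

```bash
python3 - <<'E'
from h import *
rel(.4948,-.0254,.47,1.2)
c,im,d=snap('scene'); cv2.imwrite('pics/s6.png',cv2.resize(im[90:290,190:450],None,fx=3,fy=3))
E
```

```text
yaw 1.19 tilt [-0.002 -0.    -1.   ] pos [ 0.4946 -0.0251  0.4691] t 16.63 open 0.0334 F [ 0.5 -0.6 -1.2] g 31.9
shift [ 0.1  0.3 -0.9] turn [-0.0003  0.0017 -0.0002]
```

View pics/s6.png

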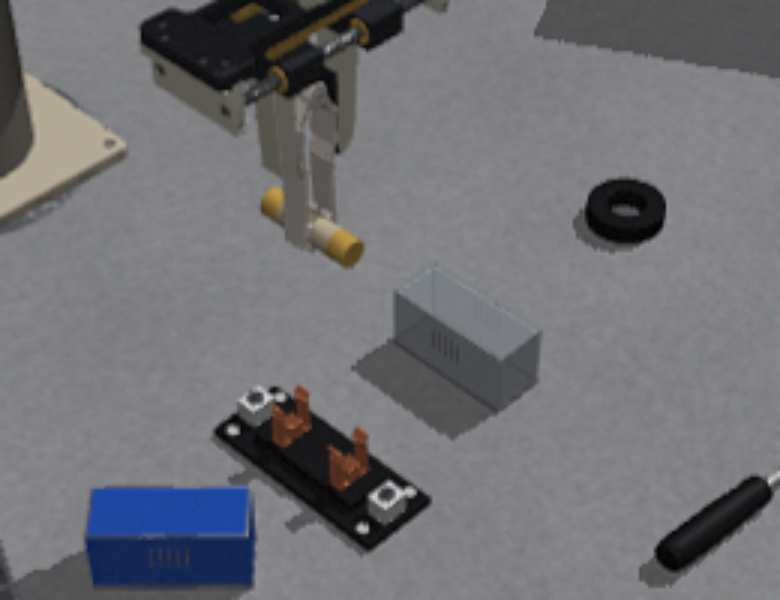

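The fuse is held by its middle in the jaws at (310,230), about 0.23 m up. The clips are empty and the cover is upright on the bench at (465,340). Handing in.

```bash
python3 -c "
from h import *
print(robot.close_job())"
```

```text
the job is handed in; nothing more can be done
None
```

The job is handed in: the tongs hold the fuse by its middle about 0.23 m above the bench, the cover stands upright on the bench clear of the block, and the arm never touched the tape, adaptor or screwdriver.

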